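# Hold the pendulum gauge at its set angle on the bone model

### The job

Take the pendulum angle gauge out of the sectioned tray and set its foot upright on the high knuckle of the sprung bone model, so that the pointer first settles at zero. Then rock the gauge over on the knuckle until the swinging pointer settles on the red mark, and finish while still holding it there, foot pressed lightly on the bone. Never press the bone hard, and leave the other things alone.

Things in the scene. Friction and masses are not known exactly. Their poses are not given: they have to be found in the camera images.
- gauge_grip (a point): Point in the gauge's yellow top tab (14 mm thick, 32 mm wide, its top at 140 mm), 122 mm above the gauge's underside; pinch the tab across its thickness from above. Axes are the gauge's: +x out of the white dial face, across the thickness; +y along the foot, to the right as one looks at the dial; +z up. At the start it stands upright in a tray compartment, dial facing +x or turned up to 0.6 to +y.
- gauge_foot (a point): Centre of the underside of the gauge's foot; axes as gauge_grip. The loose pendulum angle gauge, about 0.18 kg (varies): navy upright disc (92 mm across, 14 mm thick, centre 56 mm above the underside) on a flat foot (90 mm long in y, 30 mm in x, 12 mm high), yellow tab on top.
- pointer (a joint): Angle (rad) of the black pendulum pointer on the dial, 0 at the middle tick straight below the pivot. It hangs freely from the dial's centre (39 mm long) and settles within about 1.5 s. When the gauge is rocked so that its tab leans to its own -y side (left as one looks at the dial), the settled pointer reads the lean angle, positive.
- mark (a joint): Angle (rad) of the red mark on the pointer's scale; stiff, set between 0.18 and 0.48 at each start, left of the middle tick. The pointer is on the mark when the two angles agree; the mark is 6 mm wide, 39 mm from the pivot.
- pointer_end (a point): Free end of the pointer, 39 mm from the pivot.
- mark_spot (a point): Centre of the red mark, 39 mm from the pivot, in the plane of the pointer's end.
- crest (a point): Top of the high knuckle of the cream bone model: a ball of 20 mm radius, 105 mm above the table. Axes are the stand's: 30 mm towards +y is a lower knuckle (ball of 15 mm radius, top 9 mm lower). The bone rides on a vertical spring post: it starts to give at about 2.5 N, then sinks 1 mm per further 0.4 N, up to 14 mm.
- stand: Fixed stand of the bone model: black disc base, 110 mm across and 14 mm high, with an aluminium sleeve (34 mm across) to 50 mm height and the sprung bone on top. Origin at the centre of its underside, below the crest.
- tray: Fixed blue open tray, 130 mm (x) by 360 mm (y) outside, 36 mm high, walls and floor 5 mm, with two dividers making three compartments in a row along its y, centres 118 mm apart. Origin at the centre of its underside.
- ring: Bystander: steel ring, 52 mm across, 16 mm high, lying in another tray compartment. Origin at the centre of its underside.
- slidebox: Bystander: green plastic box 50 x 60 x 30 mm in another tray compartment. Origin at the centre of its underside.
- stain: Bystander: amber bottle, 44 mm across, 75 mm high, standing loose on the table. Origin at the centre of its underside.
Things that resemble listed ones, but are neither listed nor needed, are in the scene too. Of the things that look like the part that bears gauge_grip, the middle-sized one is meant.

How it is judged:
By the outcome, as a careful person would: the job done as asked, in the order asked, and still so for the second after the job is handed in, while the arm keeps its last pose, push and grip.
It also fails if it takes over 48 s, if anything falls off the work surface, if the arm or the gripper's body presses on something with over 40 N, if the wrist force passes 120 N, or if a joint passes its speed limit or range.

### The arm

A 6-joint arm with a two-finger parallel gripper is mounted at the origin on the work surface. World frame = base frame: x ahead of the robot, y to its left, z up, the work surface at z = 0. Lengths are in mm, angles in rad, forces in N, time in s.
With the tool pointing down it reaches from about 350 to 975 mm from the base axis. Payload 7.1 kg.
Tool frame: the origin (TCP) lies midway between the tips of the shut fingers; the grasp point (between the pads) lies 19 mm behind it; z points along the fingers, y is the line along which they close (so a half turn about z gives the same grasp; the last joint's range is limited). The gripper opens to 88 mm and grips with 3 to 60 N. Pads are 20 mm wide; open, the fingers measure 115 mm over their backs; the gripper's body (75 mm by 178 mm) begins 61 mm behind the grasp point.
Start: joints at [-1.183, 0.423, 1.63, -0, 1.089, -0.019], TCP at [247.311, -573.971, 222.675] pointing down, gripper open.
Joint ranges: [-3, 3], [-0.9, 2.11], [0.09, 2.58], [-1.31, 4.45], [0.11, 2.69], [-2.54, 2.54]. Speed limits (rad/s): [2.39, 2.39, 3.01, 3.14, 3.14, 3.14].

### API

Orientations are given as a rotation vector (axis times angle).
In Python, from workcell import ctrl gives the robot as it stands.
- The arm moves only by the shell command python3 -m inch 'ROWS' [OPENING]. ROWS is JSON, a list of rows, each an object with "xyz": the shift along the tool's x, y, z in mm, a list of three; "rot": the turn, a rotation vector about the tool's x, y, z in rad, a list of three. In form: [{"xyz": [dx, dy, dz], "rot": [ax, ay, az]}, ...]. A call has 1 to 12 rows; each row is the pose to reach, as a shift and turn from the pose commanded when the call began, along the tool's axes at that moment; what a row does not reach only later rows make up. A row lasts 1/12 s, in which the tool goes at most 41.7 mm and 7.16 degrees, less where a joint would pass 70% of its speed; a pose out of reach is approached as far as the arm can. A call with a gripper value outside its range is refused whole. OPENING is the closure in counts, from 0 (fully open) to 255 (shut), set as the call begins (- or left out, the last holds). The fingers move at their own pace and stop on an object; the grip force is fixed at half the most. Time passes only in rows, so rows that repeat a pose let the fingers close. It gives the time, the measured TCP pose, the force, the opening and the grip force at its end, in the units of the state.
- ctrl.get_obs(): the state, without advancing time (a new reading comes with each control period).
- ctrl.get_image(name): name is "side" or "top" or "wrist"; returns the picture (384x512x3 uint8, red, green, blue); there is no depth.
- ctrl.camera_model(name): a dict with "fx", "fy", "cx", "cy" (pixels), "position" and "attitude" of the camera in the world. Camera axes: x right, y up, looking along -z (the intrinsics and any distortion apply to the point x, -y, -z); pixel columns grow to the right and rows downward; lengths in mm; the calibration is good to about 2 mm. A picture is of the moment at which its call begins: read the wrist's pose just before it. camera_model takes no time and is no camera call; for the wrist camera it gives the pose at the moment of the call.
- ctrl.close_job(): hands the job in; it is judged then, once.
The state is a dict: "t": time; "qpos": joint angles; "qvel": joint speeds; "joint_torque": joint torques, N m; "ee_pos": TCP position; "orientation": TCP orientation; "ft_force": force on the tool from outside, world axes, zero at the start; "moment": the same for the moment, N m; "width": finger opening in mm; "grasp_force": force on a finger pad.
Only numpy, scipy, OpenCV 4.12 (cv2) and the standard library are available. Lean on these libraries where they do the work, as an engineer would, in place of code of your own. Each camera call takes 0.05 s, during which the arm holds its last target. There are 200 camera calls.

## Working session

There is one attempt and no reset: what is moved stays moved. The work goes in short steps, Python scripts to look and compute and a shell command to move; the robot and the scene stay as the last step left them, time stands still between calls to the robot, and variables do not carry over. Pictures are saved under pics/ and viewed, at most 10 in all, crops included, and the job is handed in when it is done.

```bash
ls; mkdir -p pics; cat > h.py <<'E'
import numpy as np,cv2
from workcell import ctrl
from scipy.spatial.transform import Rotation as R
def grab(n,name):
    m=ctrl.camera_model(n); im=ctrl.get_image(n); cv2.imwrite(f'pics/{name}.png',im[:,:,::-1]); np.save(f'pics/{name}.npy',im); return im,m
def rot(a):
    a=np.array(a,float); 
    return R.from_rotvec(a).as_matrix() if a.size==3 else (a if a.size==9 else R.from_quat(a).as_matrix())
def ray(m,u,v):
    d=np.array([(u-m['cx'])/m['fx'],-(v-m['cy'])/m['fy'],-1.]); return np.array(m['position']),rot(m['attitude'])@d
def onz(m,u,v,z):
    p,d=ray(m,u,v); return p+d*(z-p[2])/d[2]
def proj(m,P):
    c=rot(m['attitude']).T@(np.array(P)-m['position']); return m['cx']+m['fx']*c[0]/-c[2], m['cy']-m['fy']*c[1]/-c[2]
E
python3 - <<'E'
from h import *
a=[]
for n in ('side','top','wrist'):
    im,m=grab(n,n+'0'); print(n,m); a.append(im)
cv2.imwrite('pics/both.png',cv2.resize(np.vstack(a[:2]),(512,768))[:, :, ::-1])
o=ctrl.get_obs(); print(o)
E
```

```text
pics
side {'fx': 357.7161242358875, 'fy': 357.7161242358875, 'cx': 253.35096207044873, 'cy': 187.61959052325946, 'position': array([187.11108185, 600.96926269, 584.2650494 ]), 'attitude': array([ 0.29944338, -1.27795629, -2.3578173 ])}
top {'fx': 363.71867589066795, 'fy': 363.71867589066795, 'cx': 258.03292385477897, 'cy': 190.42667025501027, 'position': array([463.03720305, -26.34639887, 825.0209128 ]), 'attitude': array([ 0.07631669, -0.07128375, -1.57407678])}
wrist {'fx': 299.2870091140446, 'fy': 299.2870091140446, 'cx': 256.1159297431444, 'cy': 196.28500679887617, 'position': array([ 316.70517902, -542.68152436,  385.54098766]), 'attitude': array([-0.24884643,  0.16496568, -1.15678477])}
{'t': 0.15, 'qpos': array([-1.18297888e+00,  4.23683794e-01,  1.63044880e+00, -3.64059946e-06,
        1.08860020e+00, -1.89740880e-02]), 'qvel': array([ 0.00145429, -0.00099613, -0.00391674, -0.0006035 ,  0.00073771,
        0.00146535]), 'joint_torque': array([ 1.53589153e-03, -5.44981813e+01, -2.73918843e+01,  6.44791662e-02,
        2.03781546e-02, -7.71706300e-05]), 'ee_pos': array([ 247.17677319, -573.61042691,  222.0945204 ]), 'orientation': array([-3.07573511e+00, -6.34366272e-01,  3.33277355e-04]), 'ft_force': array([-0.46535864, -0.20125291,  0.03598947]), 'moment': array([-0.02499663,  0.01113846, -0.05303219]), 'grasp_force': 0.0, 'width': 87.93831909156783}
```

View pics/top0.png

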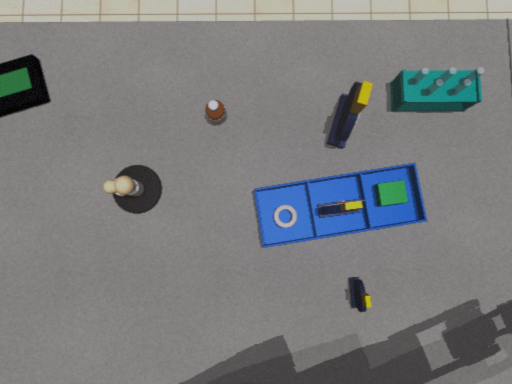

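View pics/side0.png

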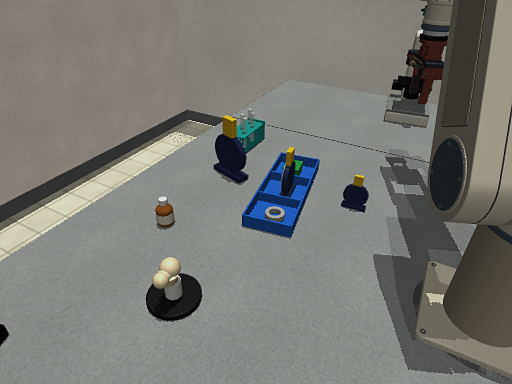

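Top view: three lookalike gauges – large (350,115) on the table, middle-sized (340,208) in the tray's middle compartment, and small (360,295) on the table. The tray one is the middle-sized one. The stand is at (130,188), with the lower knuckle to the left (+y). I'll measure and confirm with a crop.

```bash
python3 - <<'E'
from h import *
top=np.load('pics/top0.npy'); side=np.load('pics/side0.npy'); mt=ctrl.camera_model('top'); ms=ctrl.camera_model('side')
def blobs(im,lo,hi,amin=20):
    h=cv2.cvtColor(im,cv2.COLOR_RGB2HSV); k=cv2.inRange(h,lo,hi)
    c,_=cv2.findContours(k,cv2.RETR_EXTERNAL,cv2.CHAIN_APPROX_NONE)
    return [x for x in c if cv2.contourArea(x)>=amin]
for n,im,m in(('top',top,mt),('side',side,ms)):
    for name,lo,hi in(('yellow',(20,150,100),(32,255,255)),('cream',(10,40,120),(25,130,255))):
        for c in blobs(im,lo,hi):
            print(n,name,cv2.contourArea(c),np.round(cv2.minAreaRect(c)[0],1),np.round(cv2.boxPoints(cv2.minAreaRect(c)),1).tolist())
for c in blobs(top,(105,150,120),(125,255,255),500):
    b=cv2.boxPoints(cv2.minAreaRect(c)); print('tray',[np.round(onz(mt,u,v,36)[:2],1).tolist() for u,v in b])
A=cv2.resize(top[180:240,300:380],None,fx=5,fy=5,interpolation=cv2.INTER_CUBIC)
B=cv2.resize(side[140:200,255:335],None,fx=5,fy=5,interpolation=cv2.INTER_CUBIC)
C=cv2.resize(top[160:220,90:170],None,fx=5,fy=5,interpolation=cv2.INTER_CUBIC)
D=cv2.resize(side[250:310,140:220],None,fx=5,fy=5,interpolation=cv2.INTER_CUBIC)
cv2.imwrite('pics/crop.png',np.vstack([np.hstack([A,B]),np.hstack([C,D])])[:,:,::-1])
E
```

```text
top yellow 46.0 [367.5 300.5] [[365.0, 295.0], [370.0, 295.0], [370.0, 306.0], [365.0, 306.0]]
top yellow 98.5 [352.9 204.9] [[344.20001220703125, 202.5], [360.79998779296875, 200.39999389648438], [361.70001220703125, 207.39999389648438], [345.1000061035156, 209.5]]
top yellow 202.0 [364.1  92.5] [[356.1000061035156, 102.0], [362.3999938964844, 80.19999694824219], [372.1000061035156, 83.0], [365.8999938964844, 104.80000305175781]]
top cream 387.5 [117.5 185.5] [[103.0, 176.0], [132.0, 176.0], [132.0, 195.0], [103.0, 195.0]]
side yellow 72.5 [358.2 179.8] [[352.79998779296875, 183.89999389648438], [355.3999938964844, 173.60000610351562], [363.6000061035156, 175.60000610351562], [361.0, 186.0]]
side yellow 66.0 [289.  155.5] [[284.3999938964844, 163.89999389648438], [288.0, 146.0], [293.6000061035156, 147.10000610351562], [290.0, 165.0]]
side yellow 78.5 [229.5 126. ] [[223.0, 115.0], [236.0, 115.0], [236.0, 137.0], [223.0, 137.0]]
side cream 438.5 [164.3 270.9] [[146.5, 277.6000061035156], [168.60000610351562, 252.39999389648438], [182.1999969482422, 264.29998779296875], [160.10000610351562, 289.5]]
tray [[541.7, -14.2], [598.1, -371.9], [470.1, -386.5], [415.3, -34.1]]
```

View pics/crop.png

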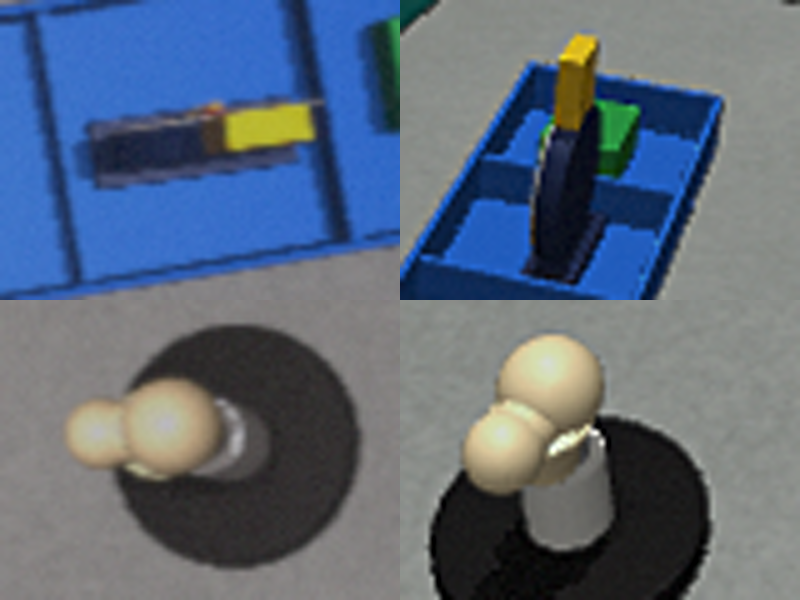

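The crops confirm it: the tray gauge at (353,205) is middle-sized, with its white dial face on the far (+x) side. In the stand crop, the high ball is at top (124.4,185.4) and side (170.2,267.4), and the low ball is at top (110,186.6) and side (160.6,279.6).

```bash
cat >> h.py <<'E'
def tri(m1,a,m2,b):
    p,d=ray(m1,*a);q,e=ray(m2,*b);d=d/np.linalg.norm(d);e=e/np.linalg.norm(e)
    s=np.linalg.lstsq(np.c_[d,-e],q-p,rcond=None)[0]; A=p+s[0]*d;B=q+s[1]*e; return (A+B)/2,np.linalg.norm(A-B)
def delta(P,Rt):
    "shift/turn from measured pose to target, tool axes"
    o=ctrl.get_obs(); R0=rot(o['orientation']); return np.round(R0.T@(np.array(P)-o['ee_pos']),1),np.round(R.from_matrix(R0.T@Rt).as_rotvec(),3)
def down(yaw): # tool x along gauge +y, tool y along gauge +x
    c,s=np.cos(yaw),np.sin(yaw); return np.array([[-s,c,0],[c,s,0],[0,0,-1.]])
E
python3 - <<'E'
from h import *
mt=ctrl.camera_model('top'); ms=ctrl.camera_model('side')
for u,v in((345,202.4),(361,201),(362.4,208),(345.6,210),(353.3,205.2)): print(onz(mt,u,v,145).round(1))
print('hi',tri(mt,(124.4,185.4),ms,(170.2,267.4)),onz(mt,124.4,185.4,85),onz(ms,170.2,267.4,85))
print('lo',tri(mt,(110,186.6),ms,(160.6,279.6)),onz(mt,110,186.6,81),onz(ms,160.6,279.6,81))
print('base',onz(mt,137.3,189,14))
g=onz(mt,353.3,205.2,145)
print('side tabtop check',proj(ms,g))
for y in(.1,.15): print(delta([g[0],g[1],220],down(y)))
E
```

```text
[ 503.8 -186.9  145. ]
[ 506.3 -216.9  145. ]
[ 493.2 -219.1  145. ]
[ 489.6 -187.6  145. ]
[ 498.5 -202.2  145. ]
hi (array([544.15888235, 249.02048125,  86.51450134]), np.float64(0.12185315983884294)) [544.37830848 249.6201279   85.        ] [545.18219177 247.93235331  85.        ]
lo (array([541.96654687, 279.40297619,  83.89112509]), np.float64(0.45851997041923964)) [542.47309195 280.73204824  81.        ] [543.77831902 277.4777189   81.        ]
base [543.92213166 246.88084846  14.        ]
side tabtop check (np.float64(290.3895595621354), np.float64(149.69455367112315))
(array([ 377.8, -241.6,    2.4]), array([-1.000e-03, -1.000e-03, -1.264e+00]))
(array([ 377.8, -241.6,    2.4]), array([-1.000e-03, -1.000e-03, -1.314e+00]))
```

Positions are consistent: the tab measures about 30x14 mm, and the ball centres agree with 85/81 mm heights. Going above the tab.

```bash
python3 -m inch '[{"xyz":[378,-242,0],"rot":[0,0,-1.264]},{"xyz":[378,-242,0],"rot":[0,0,-1.264]},{"xyz":[378,-242,0],"rot":[0,0,-1.264]},{"xyz":[378,-242,0],"rot":[0,0,-1.264]},{"xyz":[378,-242,0],"rot":[0,0,-1.264]},{"xyz":[378,-242,0],"rot":[0,0,-1.264]},{"xyz":[378,-242,0],"rot":[0,0,-1.264]},{"xyz":[378,-242,0],"rot":[0,0,-1.264]},{"xyz":[378,-242,0],"rot":[0,0,-1.264]},{"xyz":[378,-242,0],"rot":[0,0,-1.264]},{"xyz":[378,-242,0],"rot":[0,0,-1.264]},{"xyz":[378,-242,0],"rot":[0,0,-1.264]}]' 0
python3 -m inch '[{"xyz":[0,0,0],"rot":[0,0,0]},{"xyz":[0,0,0],"rot":[0,0,0]},{"xyz":[0,0,0],"rot":[0,0,0]}]'
python3 - <<'E'
from h import *
im,m=grab('wrist','w1')
h=cv2.cvtColor(im,cv2.COLOR_RGB2HSV);k=cv2.inRange(h,(20,150,100),(32,255,255))
for c in cv2.findContours(k,0,1)[0]:
    if cv2.contourArea(c)>100:
        b=cv2.boxPoints(cv2.minAreaRect(c)); print(cv2.contourArea(c),b.round().tolist(),[onz(m,u,v,145).round(1).tolist() for u,v in b])
o=ctrl.get_obs();print(o['t'],o['ee_pos'],o['orientation'],m['position'])
E
```

```text
t: 1.15
ee_pos: [501.3, -197.9, 222.7]
orientation: [2.101, 2.335, 0.002]
ft_force: [-0.8, -0.2, 1.3]
width: 87.7
grasp_force: 0.0
t: 1.4
ee_pos: [498.0, -203.0, 222.5]
orientation: [-2.109, -2.328, 0.001]
ft_force: [-0.9, -1.1, 0.3]
width: 88.0
grasp_force: 0.0
149.5 [[496.0, 246.0], [511.0, 246.0], [511.0, 264.0], [496.0, 264.0]] [[711.5, -220.7, 145.0], [724.6, -219.4, 145.0], [730.5, -236.5, 145.0], [717.1, -237.9, 145.0]]
1.45 [ 497.96689082 -203.19815639  222.55403123] [-2.10956792e+00 -2.32748509e+00  4.67822049e-04] [ 489.97021809 -126.21351035  386.06424188]
```

View pics/w1.png

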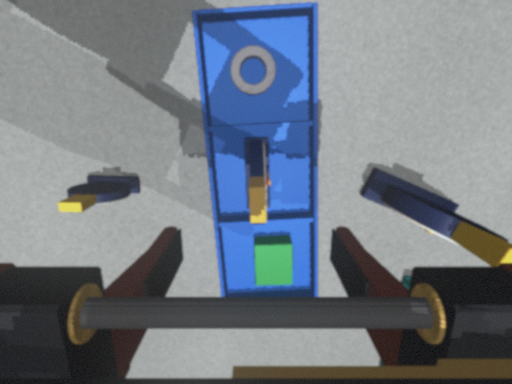

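The wrist view shows the tab at (258,205), centred between the fingers at (165,250)/(350,250), with the bright dial edge to the right (+x). I'll check the offset with the exact pixels.

```bash
python3 - <<'E'
from h import *
im=np.load('pics/w1.npy');m=ctrl.camera_model('wrist')
h=cv2.cvtColor(im,cv2.COLOR_RGB2HSV)
k=cv2.inRange(h,(12,120,60),(32,255,255)); k[:,:235]=0;k[:,285:]=0;k[:150]=0;k[228:]=0
for r in range(170,226,5):
    x=np.where(k[r])[0]; print(r,(x.min(),x.max(),h[r,x,2].mean().round()) if len(x) else '')
for u,v in((250,222),(267,222),(258.5,222),(258,176)): print(onz(m,u,v,145).round(1),onz(m,u,v,107).round(1))
E
```

```text
170 
175 
180 
185 
190 (np.int64(250), np.int64(263), np.float64(149.0))
195 (np.int64(251), np.int64(263), np.float64(150.0))
200 (np.int64(251), np.int64(263), np.float64(150.0))
205 (np.int64(251), np.int64(263), np.float64(149.0))
210 (np.int64(252), np.int64(264), np.float64(166.0))
215 (np.int64(251), np.int64(265), np.float64(200.0))
220 (np.int64(251), np.int64(264), np.float64(225.0))
225 
[ 493.7 -219.5  145. ] [ 494.3 -234.2  107. ]
[ 508.2 -218.1  145. ] [ 511.1 -232.6  107. ]
[ 501.  -218.8  145. ] [ 502.7 -233.4  107. ]
[ 496.5 -178.6  145. ] [ 497.6 -186.9  107. ]
```

The tab is centred to within 1 mm of the tool and its yaw is about 0.11, so it fits. Descend and grip.

```bash
python3 -m inch '[{"xyz":[0,0.5,35],"rot":[0,0,0]},{"xyz":[0,0.5,70],"rot":[0,0,0]},{"xyz":[0,0.5,95],"rot":[0,0,0]},{"xyz":[0,0.5,108],"rot":[0,0,0]},{"xyz":[0,0.5,113],"rot":[0,0,0]},{"xyz":[0,0.5,113],"rot":[0,0,0]},{"xyz":[0,0.5,113],"rot":[0,0,0]}]' 0
python3 -m inch '[{"xyz":[0,0,0],"rot":[0,0,0]},{"xyz":[0,0,0],"rot":[0,0,0]},{"xyz":[0,0,0],"rot":[0,0,0]},{"xyz":[0,0,0],"rot":[0,0,0]},{"xyz":[0,0,0],"rot":[0,0,0]},{"xyz":[0,0,0],"rot":[0,0,0]},{"xyz":[0,0,0],"rot":[0,0,0]},{"xyz":[0,0,0],"rot":[0,0,0]},{"xyz":[0,0,0],"rot":[0,0,0]},{"xyz":[0,0,0],"rot":[0,0,0]}]' 255
```

```text
t: 2.03
ee_pos: [499.3, -203.0, 110.2]
orientation: [2.109, 2.328, 0.0]
ft_force: [-0.1, 0.5, 0.6]
width: 87.9
grasp_force: 0.0
t: 2.87
ee_pos: [499.2, -202.1, 109.6]
orientation: [-2.108, -2.33, -0.0]
ft_force: [0.3, -0.8, -0.2]
width: 24.7
grasp_force: 0.0
```

```bash
python3 -m inch '[{"xyz":[0,0,0],"rot":[0,0,0]},{"xyz":[0,0,0],"rot":[0,0,0]},{"xyz":[0,0,0],"rot":[0,0,0]},{"xyz":[0,0,0],"rot":[0,0,0]},{"xyz":[0,0,0],"rot":[0,0,0]}]'
python3 -m inch '[{"xyz":[0,0,-5],"rot":[0,0,0]},{"xyz":[0,0,-30],"rot":[0,0,0]},{"xyz":[0,0,-70],"rot":[0,0,0]},{"xyz":[0,0,-110],"rot":[0,0,0]},{"xyz":[0,0,-150],"rot":[0,0,0]},{"xyz":[0,0,-150],"rot":[0,0,0]},{"xyz":[0,0,-150],"rot":[0,0,0]}]'
python3 - <<'E'
from h import *
o=ctrl.get_obs();print(o['ft_force'])
for P,y in(([400,330,340],2.36),([470,330,340],2.2),([544.3,249,290],1.57)): print(P,delta(P,down(y)))
E
```

```text
t: 3.28
ee_pos: [499.1, -202.1, 109.6]
orientation: [-2.108, -2.33, 0.0]
ft_force: [-2.0, -0.6, -0.9]
width: 14.1
grasp_force: 30.0
t: 3.87
ee_pos: [500.4, -202.6, 262.3]
orientation: [2.104, 2.326, 0.003]
ft_force: [-0.7, -0.2, -2.6]
width: 13.6
grasp_force: 30.0
[-0.6829293  -0.21424922 -2.55460186]
[400, 330, 340] (array([539.8, -46.4, -79.3]), array([-0.   ,  0.007, -2.26 ]))
[470, 330, 340] (array([532.8,  23.3, -79. ]), array([ 0.   ,  0.007, -2.1  ]))
[544.3, 249, 290] (array([444.9,  88.9, -28.4]), array([ 0.002,  0.006, -1.47 ]))
```

```bash
python3 - <<'E'
from h import *
ms=ctrl.camera_model('side')
for P in ([340,400,350],[370,370,350]):
  print(P,delta(P,down(2.2)),proj(ms,[P[0],P[1],P[2]-47]),proj(ms,P))
E
```

```text
[340, 400, 350] (array([615.4, -99.1, -89.8]), array([ 0.   ,  0.007, -2.1  ])) (np.float64(209.58563599175739), np.float64(283.47264624091997)) (np.float64(207.15025364288647), np.float64(249.128953553695))
[370, 370, 350] (array([582.5, -72.2, -89.6]), array([ 0.   ,  0.007, -2.1  ])) (np.float64(202.34504633436683), np.float64(254.95941246233616)) (np.float64(199.62720036713912), np.float64(221.76298170804512))
```

```bash
python3 -m inch '[{"xyz":[615,-99,-90],"rot":[0,0,-2.1]},{"xyz":[615,-99,-90],"rot":[0,0,-2.1]},{"xyz":[615,-99,-90],"rot":[0,0,-2.1]},{"xyz":[615,-99,-90],"rot":[0,0,-2.1]},{"xyz":[615,-99,-90],"rot":[0,0,-2.1]},{"xyz":[615,-99,-90],"rot":[0,0,-2.1]},{"xyz":[615,-99,-90],"rot":[0,0,-2.1]},{"xyz":[615,-99,-90],"rot":[0,0,-2.1]},{"xyz":[615,-99,-90],"rot":[0,0,-2.1]},{"xyz":[615,-99,-90],"rot":[0,0,-2.1]},{"xyz":[615,-99,-90],"rot":[0,0,-2.1]},{"xyz":[615,-99,-90],"rot":[0,0,-2.1]}]'
python3 - <<'E'
from h import *
print(delta([340,400,350],down(2.2)))
E
```

```text
t: 4.87
ee_pos: [370.2, 277.3, 329.6]
orientation: [0.056, -3.138, 0.003]
ft_force: [1.9, 0.0, -1.8]
width: 14.0
grasp_force: 30.0
(array([ 25.8, 123.6, -20.6]), array([-0.001, -0.003, -0.594]))
```

```bash
python3 -m inch '[{"xyz":[26,124,-20],"rot":[0,0,-0.6]},{"xyz":[26,124,-20],"rot":[0,0,-0.6]},{"xyz":[26,124,-20],"rot":[0,0,-0.6]},{"xyz":[26,124,-20],"rot":[0,0,-0.6]},{"xyz":[26,124,-20],"rot":[0,0,-0.6]},{"xyz":[26,124,-20],"rot":[0,0,-0.6]},{"xyz":[26,124,-20],"rot":[0,0,-0.6]},{"xyz":[26,124,-20],"rot":[0,0,-0.6]},{"xyz":[26,124,-20],"rot":[0,0,-0.6]},{"xyz":[26,124,-20],"rot":[0,0,-0.6]},{"xyz":[26,124,-20],"rot":[0,0,-0.6]},{"xyz":[26,124,-20],"rot":[0,0,-0.6]}]'
python3 -m inch '[{"xyz":[0,0,0],"rot":[0,0,0]},{"xyz":[0,0,0],"rot":[0,0,0]},{"xyz":[0,0,0],"rot":[0,0,0]},{"xyz":[0,0,0],"rot":[0,0,0]},{"xyz":[0,0,0],"rot":[0,0,0]},{"xyz":[0,0,0],"rot":[0,0,0]},{"xyz":[0,0,0],"rot":[0,0,0]},{"xyz":[0,0,0],"rot":[0,0,0]},{"xyz":[0,0,0],"rot":[0,0,0]},{"xyz":[0,0,0],"rot":[0,0,0]},{"xyz":[0,0,0],"rot":[0,0,0]},{"xyz":[0,0,0],"rot":[0,0,0]}]'
python3 - <<'E'
from h import *
im,m=grab('side','s2')
o=ctrl.get_obs();R0=rot(o['orientation']);print(o['t'],o['ee_pos'],o['ft_force'],R0.round(3).tolist())
cv2.imwrite('pics/s2c.png',cv2.resize(im[205:355,110:310],None,fx=4,fy=4,interpolation=cv2.INTER_CUBIC)[:,:,::-1])
E
```

```text
t: 5.87
ee_pos: [342.8, 399.1, 351.3]
orientation: [-0.97, 2.988, 0.0]
ft_force: [0.5, 0.4, -2.4]
width: 13.8
grasp_force: 30.0
t: 6.87
ee_pos: [342.6, 399.4, 351.2]
orientation: [0.972, -2.987, 0.0]
ft_force: [0.2, -0.2, -1.4]
width: 13.7
grasp_force: 30.0
6.9167 [342.55407619 399.37068228 351.16494612] [-0.33991803 -0.13175276 -2.54955787] [[-0.808, -0.589, -0.0], [-0.589, 0.808, 0.0], [0.0, 0.0, -1.0]]
```

View pics/s2c.png

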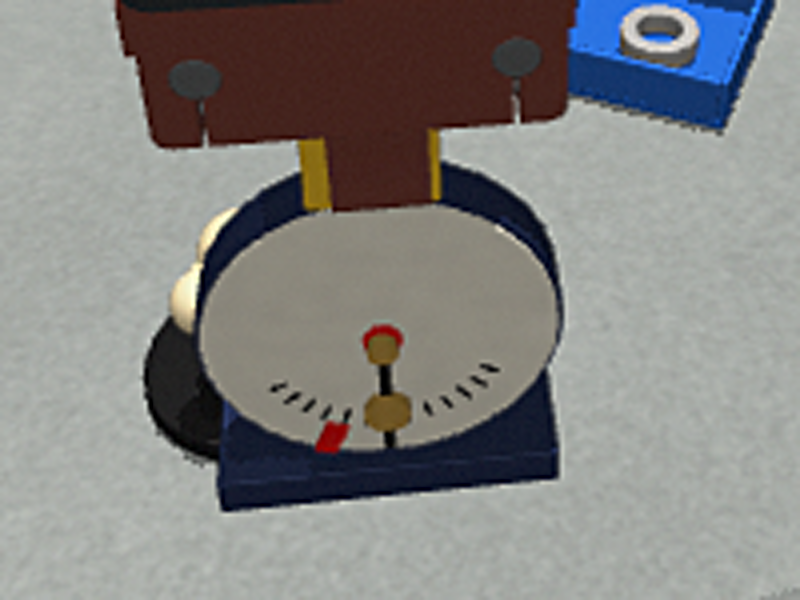

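Close-up (crop px): pivot hub (382,345), black pointer end about (390,446) hanging at the middle tick, red mark centre about (332,437), to the left as expected.

```bash
python3 - <<'E'
from h import *
im=np.load('pics/s2.npy');m=ctrl.camera_model('side');o=ctrl.get_obs();R0=rot(o['orientation']);gx=R0[:,1];gy=R0[:,0]
h=cv2.cvtColor(im,cv2.COLOR_RGB2HSV)
k=cv2.inRange(h,(0,170,100),(8,255,255))|cv2.inRange(h,(172,170,100),(180,255,255))
n,l,s,c=cv2.connectedComponentsWithStats(k)
for i in range(1,n):
    if s[i,4]>8: print(s[i],c[i])
cm=[c[i] for i in range(1,n) if s[i,4]>8 and c[i][1]>305 and 180<c[i][0]<205]
mark=cm[0]+0.0; print(mark)
for off in(7,9,11,13):
    c0=np.array(o['ee_pos'])+[0,0,-47]+gx*off
    def pl(u,v):
        p,d=ray(m,u,v); q=p+d*((c0-p)@gx)/(d@gx); return np.array([(q-c0)@gy,q[2]-c0[2]])
    M=pl(*mark);E=pl(110+390/4,205+446/4);P=pl(110+382.5/4,205+346/4)
    print(off,'mark',M.round(1),'end',E.round(1),'hub',P.round(1),'angle r39',np.arcsin((E-M)[0]/39), np.arctan2(-(M-E)[0],39-(M-E)[1]))
E
```

```text
[201 287   9   5  20] [205.  288.2]
[189 311   8   7  43] [192.44186047 313.97674419]
[192.44186047 313.97674419]
7 mark [-18.3 -39.7] end [ -2.9 -46.4] hub [-2.7 -6.8] angle r39 0.40683566734985965 0.4452320686006626
9 mark [-18.1 -37.1] end [ -2.8 -43.7] hub [-2.6 -4.5] angle r39 0.40335607676236024 0.4414435064552255
11 mark [-17.9 -34.5] end [ -2.7 -41.1] hub [-2.6 -2.1] angle r39 0.3998816455011744 0.4376539659323448
13 mark [-17.7 -31.9] end [ -2.6 -38.4] hub [-2.5  0.2] angle r39 0.39641230892687473 0.4338635555323085
```

The mark angle comes out near 0.40 (lateral ratio; sanity-checked within 0.18–0.48). Next, go above the crest, with yaw ≈ 2.0 so the lean stays clear of the low knuckle and the dial faces the side camera.

```bash
python3 - <<'E'
from h import *
print(delta([544.3,249,235],down(2.0)))
E
```

```text
(array([ -74.6, -240.3,  116.2]), array([ 0. , -0. ,  0.2]))
```

```bash
python3 -m inch '[{"xyz":[-10,-33,8],"rot":[0,0,0.05]},{"xyz":[-22,-70,25],"rot":[0,0,0.1]},{"xyz":[-33,-106,45],"rot":[0,0,0.15]},{"xyz":[-44,-142,60],"rot":[0,0,0.2]},{"xyz":[-55,-177,78],"rot":[0,0,0.2]},{"xyz":[-65,-210,95],"rot":[0,0,0.2]},{"xyz":[-72,-230,108],"rot":[0,0,0.2]},{"xyz":[-75,-240,114],"rot":[0,0,0.2]},{"xyz":[-75,-240,116],"rot":[0,0,0.2]},{"xyz":[-75,-240,116],"rot":[0,0,0.2]},{"xyz":[-75,-240,116],"rot":[0,0,0.2]},{"xyz":[-75,-240,116],"rot":[0,0,0.2]}]'
python3 -m inch '[{"xyz":[0,0,4],"rot":[0,0,0]},{"xyz":[0,0,8],"rot":[0,0,0]},{"xyz":[0,0,12],"rot":[0,0,0]},{"xyz":[0,0,15],"rot":[0,0,0]},{"xyz":[0,0,17],"rot":[0,0,0]},{"xyz":[0,0,18],"rot":[0,0,0]},{"xyz":[0,0,18],"rot":[0,0,0]},{"xyz":[0,0,18],"rot":[0,0,0]},{"xyz":[0,0,18],"rot":[0,0,0]}]'
python3 - <<'E'
from h import *
im,m=grab('side','s3')
o=ctrl.get_obs();R0=rot(o['orientation']);print(o['t'],o['ee_pos'],o['ft_force'],delta([544.3,249,210],down(2.0)))
t=np.load('pics/top0.npy');im2,_=grab('top','t3')
a=cv2.resize(im[215:305,110:230],None,fx=5,fy=5,interpolation=cv2.INTER_CUBIC)
cv2.imwrite('pics/s3c.png',a[:,:,::-1])
E
```

```text
t: 7.92
ee_pos: [543.8, 250.7, 236.3]
orientation: [-0.671, 3.068, 0.001]
ft_force: [-0.5, 0.7, -2.5]
width: 14.0
grasp_force: 30.0
t: 8.67
ee_pos: [544.6, 249.4, 217.3]
orientation: [-0.669, 3.069, 0.0]
ft_force: [0.5, 0.5, -2.0]
width: 14.0
grasp_force: 30.0
8.7167 [544.58164857 249.4844424  217.34584983] [-0.67358646 -0.50665727 -2.48634385] (array([ 0.5, -0.3,  7.3]), array([ 0.,  0., -0.]))
```

View pics/s3c.png

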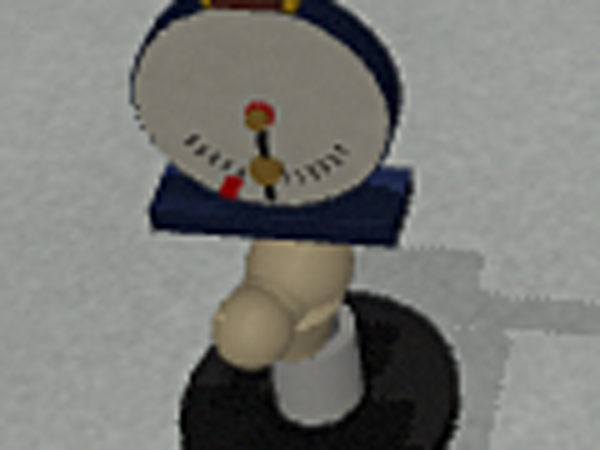

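The view shows the foot about 8 mm above the high ball: front edge (152,232)–(397,247), ball centre column ~300. I'll compare that with the projection.

```bash
python3 - <<'E'
from h import *
m=ctrl.camera_model('side');o=ctrl.get_obs();R0=rot(o['orientation']);gx=R0[:,1];gy=R0[:,0]
for y in(-45,45): print(proj(m,o['ee_pos']+gx*15+gy*y-np.array([0,0,104.6])))
z=o['ee_pos'][2]-104.6
a=[np.array(onz(m,*p,z)) for p in((140.4,261.4),(189.4,264.4))]
mid=sum(a)/2-gx*15; print(a,np.linalg.norm(a[1]-a[0]),mid, (mid-onz(m,170.2,267.4,85))@np.c_[gx,gy])
E
```

```text
(np.float64(141.5415192732196), np.float64(261.69994379434934))
(np.float64(190.77406141270762), np.float64(264.7427126495708))
[array([581.57245132, 282.26468916, 112.72938842]), array([500.05350465, 244.92172431, 112.72938842])] 89.66513084895053 [547.05391506 249.95316625 112.72957644] [ 1.05849663 -2.55094163]
```

```bash
python3 -m inch '[{"xyz":[1,0,2],"rot":[0,0,0]},{"xyz":[2,0,3],"rot":[0,0,0]},{"xyz":[2,0,4],"rot":[0,0,0]},{"xyz":[2,0,5],"rot":[0,0,0]},{"xyz":[2,0,5],"rot":[0,0,0]},{"xyz":[2,0,5],"rot":[0,0,0]}]'
for i in 1 2 3; do python3 -m inch '[{"xyz":[0,0,0],"rot":[0,0,0]}]' | grep -E "ft|ee"; done
python3 -m inch '[{"xyz":[0,0,0.5],"rot":[0,0,0]},{"xyz":[0,0,1],"rot":[0,0,0]},{"xyz":[0,0,1],"rot":[0,0,0]}]'|grep -E "ft|ee"
python3 -m inch '[{"xyz":[0,0,0],"rot":[0,0,0]}]' | grep -E "ft|ee"
python3 -m inch '[{"xyz":[0,0,0.5],"rot":[0,0,0]},{"xyz":[0,0,1],"rot":[0,0,0]},{"xyz":[0,0,1],"rot":[0,0,0]}]'|grep -E "ft|ee"
python3 -m inch '[{"xyz":[0,0,0],"rot":[0,0,0]}]' | grep -E "ft|ee"
```

```text
t: 9.27
ee_pos: [542.6, 248.6, 212.1]
orientation: [0.669, -3.069, 0.0]
ft_force: [0.4, 0.6, -2.1]
width: 13.9
grasp_force: 30.0
ee_pos: [542.7, 248.6, 212.2]
ft_force: [-0.4, 0.2, -2.0]
ee_pos: [542.7, 248.7, 212.2]
ft_force: [-0.4, 0.1, -1.3]
ee_pos: [542.7, 248.7, 212.2]
ft_force: [0.2, -0.5, -2.4]
ee_pos: [542.6, 248.6, 211.0]
ft_force: [0.1, -0.1, -2.4]
ee_pos: [542.6, 248.6, 211.1]
ft_force: [-0.3, -0.1, -2.0]
ee_pos: [542.6, 248.6, 210.0]
ft_force: [1.0, 0.1, -2.4]
ee_pos: [542.6, 248.6, 210.1]
ft_force: [-0.0, -0.6, -1.8]
```

```bash
for i in 1 2; do python3 -m inch '[{"xyz":[0,0,0.5],"rot":[0,0,0]},{"xyz":[0,0,0.5],"rot":[0,0,0]},{"xyz":[0,0,0.5],"rot":[0,0,0]}]'|grep -E "ft|ee"
python3 -m inch '[{"xyz":[0,0,0],"rot":[0,0,0]}]' | grep -E "ft|ee";  python3 -m inch '[{"xyz":[0,0,0],"rot":[0,0,0]}]' | grep -E "ft"; done
```

```text
ee_pos: [542.6, 248.6, 209.7]
ft_force: [0.1, 0.4, -2.6]
ee_pos: [542.6, 248.6, 209.7]
ft_force: [-1.4, 0.1, -2.1]
ft_force: [0.5, 0.2, -2.9]
ee_pos: [542.7, 248.7, 209.4]
ft_force: [-0.0, 0.0, 0.5]
ee_pos: [542.7, 248.7, 209.4]
ft_force: [0.2, 0.2, 0.6]
ft_force: [-0.3, 0.3, 0.3]
```

Contact at TCP z ≈ 209.4, matching the predicted 209.6, with about 2.7 N. I'll press slightly further and let the pointer settle at zero.

```bash
python3 -m inch '[{"xyz":[0,0,0.7],"rot":[0,0,0]},{"xyz":[0,0,0.7],"rot":[0,0,0]},{"xyz":[0,0,0.7],"rot":[0,0,0]},{"xyz":[0,0,0.7],"rot":[0,0,0]},{"xyz":[0,0,0.7],"rot":[0,0,0]},{"xyz":[0,0,0.7],"rot":[0,0,0]},{"xyz":[0,0,0.7],"rot":[0,0,0]},{"xyz":[0,0,0.7],"rot":[0,0,0]},{"xyz":[0,0,0.7],"rot":[0,0,0]},{"xyz":[0,0,0.7],"rot":[0,0,0]},{"xyz":[0,0,0.7],"rot":[0,0,0]},{"xyz":[0,0,0.7],"rot":[0,0,0]}]'
python3 -m inch '[{"xyz":[0,0,0],"rot":[0,0,0]},{"xyz":[0,0,0],"rot":[0,0,0]},{"xyz":[0,0,0],"rot":[0,0,0]},{"xyz":[0,0,0],"rot":[0,0,0]},{"xyz":[0,0,0],"rot":[0,0,0]},{"xyz":[0,0,0],"rot":[0,0,0]},{"xyz":[0,0,0],"rot":[0,0,0]},{"xyz":[0,0,0],"rot":[0,0,0]},{"xyz":[0,0,0],"rot":[0,0,0]},{"xyz":[0,0,0],"rot":[0,0,0]},{"xyz":[0,0,0],"rot":[0,0,0]},{"xyz":[0,0,0],"rot":[0,0,0]}]'
python3 - <<'E'
from h import *
im,m=grab('side','s4')
a=cv2.resize(im[215:305,110:230],None,fx=6,fy=6,interpolation=cv2.INTER_CUBIC)
cv2.imwrite('pics/s4c.png',a[:,:,::-1])
# rocking plan in current tool frame (x=gauge y, z=down), rolling, TCP 104.6 above underside
for th in np.arange(0.05,0.46,.05):
    gy=np.array([np.cos(th),np.sin(th)]); n=np.array([-np.sin(th),np.cos(th)]) # (y,up)
    foot=20*n+20*th*gy; tcp=foot+104.6*n-np.array([0,124.6])
    print(th.round(2),'dx',tcp[0].round(2),'dz',(-tcp[1]).round(2))
E
```

```text
t: 12.02
ee_pos: [542.7, 248.6, 208.5]
orientation: [-0.669, 3.069, 0.0]
ft_force: [0.1, 0.1, 1.1]
width: 13.6
grasp_force: 30.0
t: 13.02
ee_pos: [542.7, 248.6, 208.5]
orientation: [-0.669, 3.069, 0.0]
ft_force: [0.3, -0.2, 1.6]
width: 14.0
grasp_force: 30.0
0.05 dx -5.23 dz 0.11
0.1 dx -10.45 dz 0.42
0.15 dx -15.65 dz 0.95
0.2 dx -20.83 dz 1.69
0.25 dx -25.98 dz 2.64
0.3 dx -31.09 dz 3.79
0.35 dx -36.15 dz 5.15
0.4 dx -41.15 dz 6.72
0.45 dx -46.09 dz 8.49
```

View pics/s4c.png

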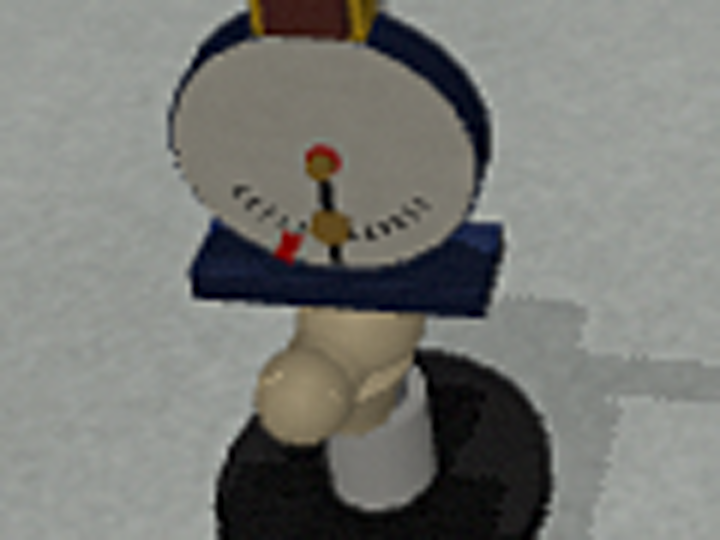

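The foot rests on the high ball with the pointer (335,258) on the middle tick, at about 3 N. Now rock to 0.40 along the rolling path.

```bash
python3 -m inch '[{"xyz":[-3.1,0,0],"rot":[0,0.03,0]},{"xyz":[-6.3,0,0.15],"rot":[0,0.06,0]},{"xyz":[-9.4,0,0.3],"rot":[0,0.09,0]},{"xyz":[-13.6,0,0.7],"rot":[0,0.13,0]},{"xyz":[-17.7,0,1.2],"rot":[0,0.17,0]},{"xyz":[-21.9,0,1.9],"rot":[0,0.21,0]},{"xyz":[-26,0,2.6],"rot":[0,0.25,0]},{"xyz":[-30.1,0,3.5],"rot":[0,0.29,0]},{"xyz":[-34.1,0,4.6],"rot":[0,0.33,0]},{"xyz":[-37.2,0,5.4],"rot":[0,0.36,0]},{"xyz":[-40.2,0,6.4],"rot":[0,0.39,0]},{"xyz":[-41.2,0,6.7],"rot":[0,0.4,0]}]'
python3 -m inch '[{"xyz":[0,0,0],"rot":[0,0,0]},{"xyz":[0,0,0],"rot":[0,0,0]},{"xyz":[0,0,0],"rot":[0,0,0]},{"xyz":[0,0,0],"rot":[0,0,0]},{"xyz":[0,0,0],"rot":[0,0,0]},{"xyz":[0,0,0],"rot":[0,0,0]},{"xyz":[0,0,0],"rot":[0,0,0]},{"xyz":[0,0,0],"rot":[0,0,0]},{"xyz":[0,0,0],"rot":[0,0,0]},{"xyz":[0,0,0],"rot":[0,0,0]},{"xyz":[0,0,0],"rot":[0,0,0]},{"xyz":[0,0,0],"rot":[0,0,0]}]'
python3 -m inch '[{"xyz":[0,0,0],"rot":[0,0,0]},{"xyz":[0,0,0],"rot":[0,0,0]},{"xyz":[0,0,0],"rot":[0,0,0]},{"xyz":[0,0,0],"rot":[0,0,0]},{"xyz":[0,0,0],"rot":[0,0,0]},{"xyz":[0,0,0],"rot":[0,0,0]},{"xyz":[0,0,0],"rot":[0,0,0]},{"xyz":[0,0,0],"rot":[0,0,0]},{"xyz":[0,0,0],"rot":[0,0,0]},{"xyz":[0,0,0],"rot":[0,0,0]},{"xyz":[0,0,0],"rot":[0,0,0]},{"xyz":[0,0,0],"rot":[0,0,0]}]'
python3 - <<'E'
from h import *
im,m=grab('side','s5')
o=ctrl.get_obs();R0=rot(o['orientation']);print(o['t'],o['ft_force'],'lean',np.arccos(-R0[2,2]))
print(proj(m,[544.3,249,100]))
a=cv2.resize(im[215:305,110:230],None,fx=6,fy=6,interpolation=cv2.INTER_CUBIC)
cv2.imwrite('pics/s5c.png',a[:,:,::-1])
E
```

```text
t: 14.07
ee_pos: [580.9, 266.1, 201.0]
orientation: [0.585, -2.684, 0.119]
ft_force: [1.3, 0.4, 1.4]
width: 13.8
grasp_force: 30.0
t: 15.07
ee_pos: [580.2, 265.8, 201.8]
orientation: [0.585, -2.686, 0.119]
ft_force: [3.8, 0.6, 1.2]
width: 14.1
grasp_force: 30.0
t: 16.07
ee_pos: [580.1, 265.8, 201.8]
orientation: [0.585, -2.685, 0.119]
ft_force: [4.5, 1.2, 0.7]
width: 13.8
grasp_force: 30.0
16.1167 [3.82807429 1.60811039 0.59122524] lean 0.4000041188054068
(np.float64(169.32170206676125), np.float64(262.1908241803611))
```

View pics/s5c.png

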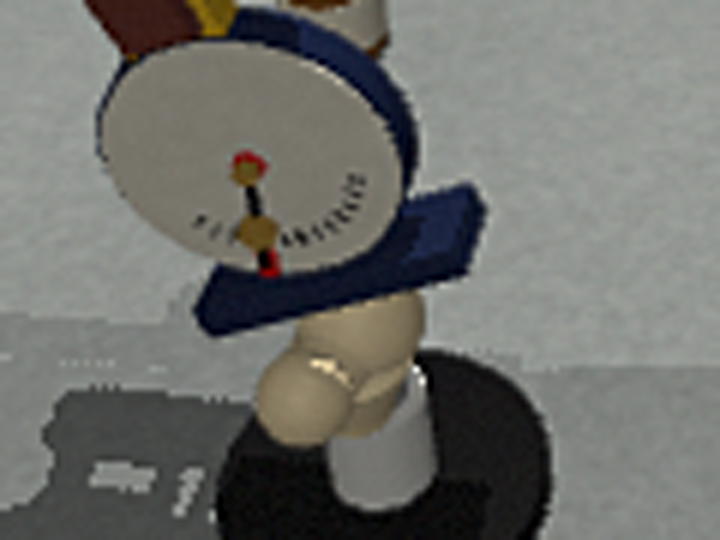

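The pointer tip (267,262) lies over the red mark (269,267), lean 0.400. I'll check the centring in pixels and test a 1 mm horizontal relief of the side load.

```bash
python3 -m inch '[{"xyz":[-0.5,0,-0.2],"rot":[0,0,0]},{"xyz":[-0.9,0,-0.4],"rot":[0,0,0]},{"xyz":[-0.9,0,-0.4],"rot":[0,0,0]},{"xyz":[-0.9,0,-0.4],"rot":[0,0,0]}]'|grep -E "ft|ee"
for i in 1 2 3; do python3 -m inch '[{"xyz":[0,0,0],"rot":[0,0,0]},{"xyz":[0,0,0],"rot":[0,0,0]},{"xyz":[0,0,0],"rot":[0,0,0]},{"xyz":[0,0,0],"rot":[0,0,0]}]'|grep -E "ft"; done
python3 - <<'E'
from h import *
acc=[]
for i in range(4): im,m=grab('side','s6%d'%i); acc.append(im.astype(float))
im=np.mean(acc,0).astype(np.uint8); print(ctrl.get_obs()['ft_force'])
c=im[252:264,148:162]
print('R-G\n',c[:,:,0].astype(int)-c[:,:,1]); print('G\n',c[:,:,1])
cv2.imwrite('pics/s6c.png',cv2.resize(im[236:270,130:175],None,fx=16,fy=16,interpolation=cv2.INTER_CUBIC)[:,:,::-1])
E
```

```text
ee_pos: [580.5, 266.0, 201.6]
ft_force: [1.5, 0.1, 0.2]
ft_force: [1.4, -0.5, 1.9]
ft_force: [0.5, -0.1, 0.6]
ft_force: [-0.1, -0.3, 0.7]
[-1.53539663 -0.49893432  1.82677904]
R-G
 [[  2  14  24  22  23  22  23  15   1   3   2   2   2   1]
 [  2  19  23  22  21  22  24  19   4   3   4   1   3   4]
 [  3  14  24  22  23  21  23  18   1   2   4   2   1   4]
 [  1   3  20  24  22  21  19   8  -2   1   3   2   0   3]
 [  2   1   1  11  48  15  46  59  -5   1   3   3   3   3]
 [  3   2   2  -1   9   7  68  74  -7   0   2   3   3   3]
 [  3   5   3   7  65   0  42  96   9  -1   3   3   3   4]
 [  0   3   1   2   0  17  66 109  27  -3   2   3   3   6]
 [ -3  -2  -3  -4   9 101 105 124  43  -8  -2  -1  -1  -1]
 [ -5  -6  -7  -7  -4  15  13  21   5  -9  -8  -5  -5  -6]
 [ -5  -6  -5  -7  -7  -9 -12 -11  -9  -6  -6  -5  -7  -7]
 [ -6  -4  -6  -4  -6  -7  -6  -7  -7  -6  -3  -7  -4  -4]]
G
 [[118  93  67  74  72  70  65  71 122 117 119 120 114  88]
 [ 62  51  70  73  72  70  68  65 106 123 114  60  94 111]
 [ 46  90  68  73  72  71  70  71 112  67 117  39  41 125]
 [ 83 117  75  69  72  74  78 101 119  55 123 110  47  92]
 [116 119 116 102  52  51  37  56 128 113 119 118 114 117]
 [117 117 121 119  50   4   1  40 129 119 117 115 118 117]
 [125 122 123 120  52   0   0  29 105 124 118 117 118 120]
 [ 62 103 107 135 130   0   0  17  81 133 128 128 130 123]
 [ 16  30  31  42  42   1   1   9  43  58  54  53  41  37]
 [ 17  15  12  12  14  17  17  18  18  17  16  15  11  14]
 [ 17  20  18  17  20  20  20  20  17  17  18  18  22  21]
 [ 19  20  18  17  20  19  18  21  21  23  19  19  20  20]]
```

View pics/s6c.png

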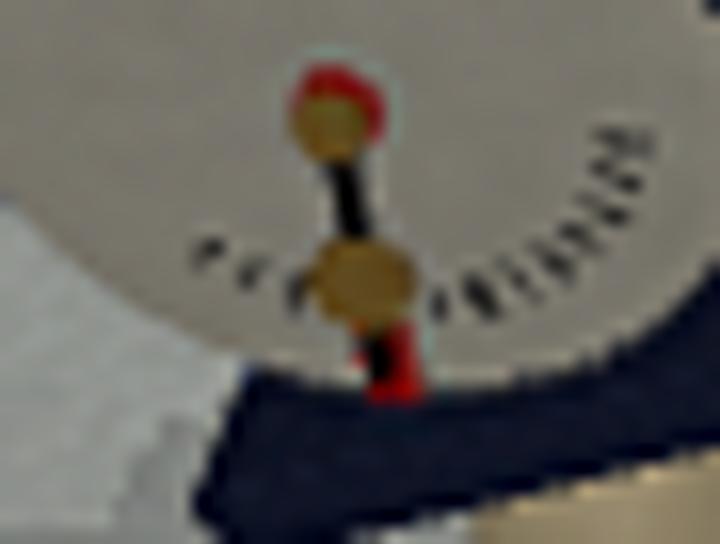

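Enlarged view: the pointer's black tip (378,355) is on the red mark (390,360), with the mark's centre slightly right of it. That's about 0.02 rad of excess lean, and the side load is now relieved. I'll ease the lean back by 0.015, pivoting about the contact point.

```bash
python3 -m inch '[{"xyz":[0.8,0,0.05],"rot":[0,-0.008,0]},{"xyz":[1.6,0,0.1],"rot":[0,-0.015,0]},{"xyz":[1.6,0,0.1],"rot":[0,-0.015,0]},{"xyz":[1.6,0,0.1],"rot":[0,-0.015,0]},{"xyz":[1.6,0,0.1],"rot":[0,-0.015,0]},{"xyz":[1.6,0,0.1],"rot":[0,-0.015,0]},{"xyz":[1.6,0,0.1],"rot":[0,-0.015,0]},{"xyz":[1.6,0,0.1],"rot":[0,-0.015,0]},{"xyz":[1.6,0,0.1],"rot":[0,-0.015,0]},{"xyz":[1.6,0,0.1],"rot":[0,-0.015,0]},{"xyz":[1.6,0,0.1],"rot":[0,-0.015,0]},{"xyz":[1.6,0,0.1],"rot":[0,-0.015,0]}]'|grep ft
for i in 1 2 3 4; do python3 -m inch '[{"xyz":[0,0,0],"rot":[0,0,0]},{"xyz":[0,0,0],"rot":[0,0,0]},{"xyz":[0,0,0],"rot":[0,0,0]},{"xyz":[0,0,0],"rot":[0,0,0]},{"xyz":[0,0,0],"rot":[0,0,0]},{"xyz":[0,0,0],"rot":[0,0,0]}]'|grep -E "ft"; done
python3 - <<'E'
from h import *
acc=[];F=[]
for i in range(6): im,m=grab('side','s7%d'%i); acc.append(im.astype(float)); F.append(ctrl.get_obs()['ft_force'])
im=np.mean(acc,0).astype(np.uint8); o=ctrl.get_obs(); print(np.mean(F,0),o['t'],o['ee_pos'])
R0=rot(o['orientation']);gx=R0[:,1];gy=R0[:,0];gz=-R0[:,2];c0=o['ee_pos']-47*gz+gx*11; print('lean',np.arccos(gz[2]))
def pl(u,v):
    p,d=ray(m,u,v); q=p+d*((c0-p)@gx)/(d@gx); return np.array([(q-c0)@gy,(q-c0)@gz])
# columns at pointer-end rows: red-ness and black
for v in range(257,261):
    r=im[v,148:162].astype(int); red=(r[:,0]-r[:,1])>30; blk=r.max(1)<60
    ur=np.where(red)[0]+148; ub=np.where(blk)[0]+148
    print(v,ur,ub,[pl(x,v).round(1).tolist() for x in (ur.min()-.5,ur.max()+.5)] if len(ur) else '',pl(ub.mean(),v).round(1) if len(ub) else '')
    print((r[:,0]-r[:,1]).tolist())
E
```

```text
ft_force: [1.3, 0.3, 0.9]
ft_force: [1.6, 1.6, 0.6]
ft_force: [2.3, 1.3, 1.2]
ft_force: [3.1, 1.2, 1.3]
ft_force: [2.4, 1.1, 0.3]
[2.93768571 1.24798048 1.0214805 ] 20.95 [579.62845769 265.55079094 202.34460727]
lean 0.3849523099126575
257 [152 154 155] [153 154] [[-19.1, -31.9], [-12.0, -34.1]] [-15.5 -33. ]
[3, 3, 2, 4, 67, 0, 32, 70, -5, 0, 2, 3, 3, 3]
258 [152 155] [153 154] [[-20.3, -34.1], [-13.2, -36.3]] [-16.8 -35.2]
[5, 4, 3, 5, 68, 6, 10, 58, 10, -1, 3, 3, 3, 3]
259 [152 153 154 155] [148] [[-21.6, -36.3], [-14.5, -38.5]] [-27.8 -34.3]
[-1, -1, 0, 2, 35, 85, 67, 109, 29, -1, 3, 3, 5, 5]
260 [153 154 155] [148 149 150 151 152 158 159 160 161] [[-21.1, -39.1], [-15.8, -40.7]] [-18. -40.]
[-5, -4, -2, -5, 20, 106, 98, 92, 24, -7, -2, -1, 0, 0]
```

The pointer (cols 153–154) is now centred between red on both sides (152, 155). I'll relieve the remaining side load by 0.6 mm, let it settle and check.

```bash
python3 -m inch '[{"xyz":[-0.3,0,-0.1],"rot":[0,0,0]},{"xyz":[-0.55,0,-0.2],"rot":[0,0,0]},{"xyz":[-0.55,0,-0.2],"rot":[0,0,0]},{"xyz":[-0.55,0,-0.2],"rot":[0,0,0]},{"xyz":[-0.55,0,-0.2],"rot":[0,0,0]},{"xyz":[-0.55,0,-0.2],"rot":[0,0,0]},{"xyz":[-0.55,0,-0.2],"rot":[0,0,0]},{"xyz":[-0.55,0,-0.2],"rot":[0,0,0]},{"xyz":[-0.55,0,-0.2],"rot":[0,0,0]},{"xyz":[-0.55,0,-0.2],"rot":[0,0,0]},{"xyz":[-0.55,0,-0.2],"rot":[0,0,0]},{"xyz":[-0.55,0,-0.2],"rot":[0,0,0]}]'|grep ft
python3 -m inch '[{"xyz":[0,0,0],"rot":[0,0,0]},{"xyz":[0,0,0],"rot":[0,0,0]},{"xyz":[0,0,0],"rot":[0,0,0]},{"xyz":[0,0,0],"rot":[0,0,0]},{"xyz":[0,0,0],"rot":[0,0,0]},{"xyz":[0,0,0],"rot":[0,0,0]},{"xyz":[0,0,0],"rot":[0,0,0]},{"xyz":[0,0,0],"rot":[0,0,0]},{"xyz":[0,0,0],"rot":[0,0,0]},{"xyz":[0,0,0],"rot":[0,0,0]},{"xyz":[0,0,0],"rot":[0,0,0]},{"xyz":[0,0,0],"rot":[0,0,0]}]'|grep -E "ft"
python3 - <<'E'
from h import *
acc=[];F=[]
for i in range(8): im,m=grab('side','s8%d'%i); acc.append(im.astype(float)); F.append(ctrl.get_obs()['ft_force'])
im=np.mean(acc,0).astype(int); o=ctrl.get_obs(); print(np.mean(F,0),o['t'],o['grasp_force'])
print((im[255:262,148:162,0]-im[255:262,148:162,1])); print(im[255:262,148:162].max(2))
E
```

```text
ft_force: [1.2, 0.3, 1.8]
ft_force: [-0.3, -0.1, 0.8]
[-0.44776563 -0.29273015  1.04434013] 23.35 29.999910906431637
[[  2   3  19  24  22  21  18   9  -1   1   3   3   2   2]
 [  3   2   1   7  38  11  44  52  -2   2   3   3   3   3]
 [  2   2   2   2  66   0  43  67  -5   1   3   3   4   3]
 [  4   3   2   5  65   0  24  71  -8   0   3   3   3   3]
 [ -1  -1   0   4  69  84  64  93  11   0   4   4   5   3]
 [ -6  -5  -3  -2  45 103  99  90  11  -5  -1  -2   0  -1]
 [ -6  -6  -5 -10  -3  12  10  10  -5  -8  -6  -6  -7  -5]]
[[116 120  97  93  97  96  98 112 113  50 127 112  50  95]
 [120 121 119 110  72  52  87 128 126 116 122 121 118 120]
 [121 120 123 121  81   0  44 109 128 120 119 119 122 121]
 [133 129 127 129 119   0  24 112 133 121 121 120 122 123]
 [ 59  65 106 108 132  84  64 124 121 130 131 132 132 117]
 [ 32  32  42  41  64 106 101 102  62  61  59  57  43  41]
 [ 34  33  33  34  34  36  36  34  34  34  32  32  29  30]]
```

The pointer is centred on the mark, the press is about 3 N vertical with no side load, and the grip is firm. Handing in.

```bash
python3 -c "
from workcell import ctrl
print(ctrl.close_job())"
```

```text
the job is handed in; nothing more can be done
None
```

The job is handed in at about 23 s: the middle-sized gauge from the tray settled at zero upright on the high knuckle, was then rocked to a lean of about 0.385 rad, and is still held there with the pointer on the red mark, pressing the bone at about 3 N.

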